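# Zero the fine trim of a double knob

## Robot

A 7-joint arm with a two-finger parallel gripper is mounted at the origin on the work surface; the furniture and walls round the work are solid. World frame = base frame: x ahead of the robot, y to its left, z up, the work surface at z = 0. Lengths are in m, angles in rad, forces in N, time in s.
With the tool pointing down it reaches from about 0.35 to 0.9 m from the base axis. Payload 8.1 kg.
Tool frame: the origin (TCP) lies between the finger pads; the fingertips stand ahead of it and the grasp point (between the pads) is the TCP (arm.nose_length is the z of the fingertips in the tool frame, in m); z points along the fingers, y is the line along which they close (so a half turn about z gives the same grasp; the last joint's range is limited). The gripper opens to 92 mm and grips with 3 to 60 N. Pads are 19 mm wide; open, the fingers measure 130 mm over their backs; the gripper's body (75 mm by 190 mm) begins 47 mm behind the grasp point.
Start: joints at [-1.423, 0.434, 0.025, 1.573, -0.012, 1.134, -0.075], TCP at [0.155, 0.605, 0.246] pointing down, gripper open.
Joint ranges: [-2.62, 2.62], [-0.44, 2.09], [-1.27, 1.32], [0.08, 2.57], [-1.32, 4.46], [0.12, 2], [-2.74, 2.74]. Speed limits (rad/s): [2.22, 2.22, 3.01, 3.01, 3.14, 3.14, 3.14].

## Interface

Orientations are given as a rotation vector (axis times angle).
In Python, from cell import sensors, optics, arm gives the robot as it stands.
- The arm moves only by the tool arm_command, never from a script. Its argument "deltas" is one flat list of numbers, 7 for each row, row after row: the turn, a rotation vector about the world's x, y, z as a fraction of full scale, then the shift along the world's x, y, z as a fraction of full scale, then the finger opening in mm, from 0 to 91.8. In form: [wx, wy, wz, dx, dy, dz, fingers, wx, wy, wz, dx, dy, dz, fingers, ...]. A call has 1 to 20 rows; each row is the pose to reach, as a shift and turn from the pose commanded when the call began; what a row does not reach only later rows make up. Full scale, the value 1, is 1 m for a shift and 90 degrees for a turn. A row lasts 1/10 s, in which the tool goes at most 50 mm and 8.59 degrees, less where a joint would pass 70% of its speed; a pose out of reach is approached as far as the arm can. A call with a number of a shift or a turn outside -1 to 1 is refused whole. A call with a gripper value outside its range is refused whole. The fingers move at their own pace and stop on an object; "force" is the grip in N (left out, the last holds). Time passes only in rows, so rows that repeat a pose let the fingers close. It gives the time, the measured TCP pose, the force, the opening and the grip force at its end, in the units of the state.
- sensors.observe(): the state, without advancing time (a new reading comes with each control period).
- optics.get_image(name): name is "scene" or "side" or "wrist"; returns the picture (420x560x3 uint8, blue, green, red); there is no depth.
- optics.calibration(name): a dict with "camera_matrix" (3x3 intrinsics, pixels), "D" ([k1, k2, p1, p2, k3] as OpenCV has them; the pictures are not rectified), "rvec" (rotation vector, rad) and "tvec" (3), from world to camera coordinates, as OpenCV has them. Camera axes: x right, y down, z forward; pixel columns grow to the right and rows downward; lengths in m; the calibration is good to about 2 mm. A picture is of the moment at which its call begins: read the wrist's pose just before it. calibration takes no time and is no camera call; for the wrist camera it gives the pose at the moment of the call.
- arm.sign_off(): hands the job in; it is judged then, once.
The state is a dict: "clock": time; "joints": joint angles; "dq": joint speeds; "joint_efforts": joint torques, N m; "position": TCP position; "ee_rot": TCP orientation; "force": force on the tool from outside, world axes, zero at the start; "ft_torque": the same for the moment, N m; "width": opening from 0.0 (shut) to 1.0 (fully open); "gripper_force": force on a finger pad.
Only numpy, scipy, OpenCV 4.12 (cv2) and the standard library are available. Lean on these libraries where they do the work, as an engineer would, in place of code of your own. Each camera call takes 0.05 s, during which the arm holds its last target. There are 200 camera calls.

## Task

Two small control boxes stand on the bench; one has a double knob (a tall pointer knob standing on a wide round ring), the other only a single pointer knob. On the double one, turn the upper, inner pointer knob (the fine trim) until its pointed nose points at the long zero mark on the panel, on the side of the box away from the robot. Do not turn the wide ring under it, nor the knob of the other box, and let go at the end.

Things in the scene. Friction and masses are not known exactly. Their poses are not given: they have to be found in the camera images.
- fine_grip (a point): Fine knob, the inner, upper part of the double knob: black upright bar 14 mm thick, 44 mm long, 44 mm tall above the ring's top. Point: on its turning axis, 12 mm below its top, 107 mm above the table; grip here across the thickness (along y), fingertips at most 28 mm lower to clear the ring. x runs along the bar to the pointed nose (white line on top), z up. Sides flat from x = -22 to 12 mm.
- fine (a joint): Angle of the fine knob, rad. 0: nose at the long zero mark (black, 6 x 18 mm, on the panel just outside the ring, at the box's side away from the robot; the six other marks are short and thin). Grows clockwise seen from above; range -2.6 to 2.6; starts at 0.6 to 1.3, clockwise of the mark. A little friction (0.03 N m), no spring or click: stays where it is left.
- coarse_mark (a point): Coarse ring, the outer, lower part of the double knob: grey, ribbed, 72 mm across, 18 mm high, its top 75 mm above the table. Turns very easily (0.02 N m) about the same axis, separately from the fine knob; starts up to 0.9 rad either side of the zero mark. Point: on its top, 34 mm from the axis, at the outer end of a short white line; travels with the ring. Leave as it is.
- plain_nose (a point): Nose of the single pointer knob on the other box: like the fine knob but straight on the panel, no ring, top 101 mm above the table. Point: 21 mm from that knob's axis, 12 mm below its top; travels with it. Leave as it is. Both boxes are fixed, grey, 130 x 130 mm, alike in marks, panel 55 mm above the table, knobs at their centres, which are at least 0.19 m apart.
There are look-alikes about, which are no part of the job. What is shaped like the part that bears fine_grip but brown or turquoise is not meant.

How it is judged:
By the outcome, as a careful person would: the job done as asked, in the order asked, and still so for the second after the job is handed in, with the robot touching nothing.
It also fails if it takes over 32 s, if anything falls off the work surface, if the arm or the gripper's body presses on something with over 40 N, if the wrist force passes 120 N, or if a joint passes its speed limit or range.

## Working session

There is one attempt and no reset: what is moved stays moved. The work goes in short steps, Python scripts to look and compute and a tool call to move; the robot and the scene stay as the last step left them, time stands still between calls to the robot, and variables do not carry over. Pictures are saved under pics/ and viewed, at most 10 in all, crops included, and the job is handed in when it is done.

Besides the shell and the picture viewer there is one more tool, called after "Emit:" by a JSON object that holds its "name" and its "arguments". arm_command: Moves the arm, as the interface text tells. Its arguments: {"type":"object","properties":{"deltas":{"type":"array","items":{"type":"number"}},"force":{"type":"number"}},"required":["deltas"]}

```bash
mkdir -p pics; ls
python3 - <<'E'
from cell import sensors, optics, arm
import cv2, numpy as np
s=sensors.observe();print(s,arm.nose_length)
for n in("scene","side"):
    im=optics.get_image(n);cv2.imwrite(f"pics/{n}0.png",im)
    c=optics.calibration(n);R=cv2.Rodrigues(np.array(c["rvec"]))[0];print(n,-R.T@np.array(c["tvec"]).ravel())
a=cv2.imread("pics/scene0.png");b=cv2.imread("pics/side0.png")
E
```

```text
pics
{'clock': 0.0, 'joints': array([-1.42261434,  0.43523059,  0.02498736,  1.57408642, -0.01162484,
        1.13400693, -0.07512215]), 'dq': array([-4.94658688e-04, -4.02988555e-05, -8.07435310e-04, -5.59827847e-05,
       -3.51670209e-04, -8.76791802e-04, -2.39260994e-03]), 'joint_efforts': array([-1.04550294e-03, -6.67838931e+01,  9.84782986e-01, -3.14468873e+01,
       -6.04772056e-02,  4.25646943e-02,  1.70600160e-04]), 'position': array([0.15503489, 0.60496985, 0.24494452]), 'ee_rot': array([-3.93066805e-01, -3.11683331e+00,  2.48863930e-03]), 'force': array([-0.62823471,  0.44818396, -1.34513392]), 'ft_torque': array([-0.00972865, -0.00178169,  0.0024564 ]), 'gripper_force': 0.0, 'width': 0.9985092044467533} 0.019
scene [ 0.03840282 -0.6973902   0.91978449]
side [0.56425617 0.64490298 0.69570214]
```

View pics/scene0.png

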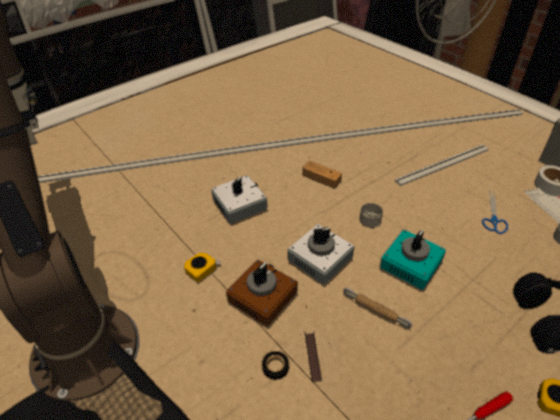

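View pics/side0.png

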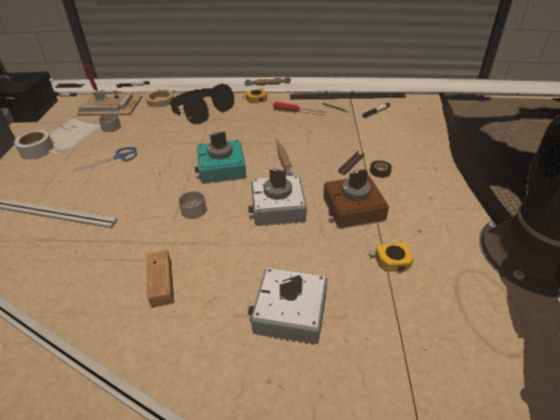

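The pale-grey double box is at scene (321,250) and side (278,195). The single-knob box is at scene (239,197) and side (290,300). I'll locate the target by triangulation and enlarge it.

```bash
cat > h.py <<'E'
import cv2, numpy as np
def cal(c):
    return np.array(c["camera_matrix"],float),np.array(c["D"],float),cv2.Rodrigues(np.array(c["rvec"],float))[0],np.array(c["tvec"],float).ravel()
def onplane(c,uv,z):
    K,D,R,t=cal(c);p=cv2.undistortPoints(np.array(uv,float).reshape(-1,1,2),K,D).reshape(-1,2)
    d=np.c_[p,np.ones(len(p))]@R; o=-R.T@t
    return o+d*((z-o[2])/d[:,2])[:,None]
def proj(c,P):
    K,D,R,t=cal(c);return cv2.projectPoints(np.array(P,float).reshape(-1,1,3),cv2.Rodrigues(R)[0],t,K,D)[0].reshape(-1,2)
E
python3 - <<'E'
from cell import optics
from h import *
a=cv2.imread("pics/scene0.png")[215:290,275:365];b=cv2.imread("pics/side0.png")[160:228,240:318]
r=lambda i:cv2.resize(i,(400,400),interpolation=cv2.INTER_CUBIC)
cv2.imwrite("pics/crop0.png",np.hstack([r(a),r(b)]))
cs,cd=optics.calibration("scene"),optics.calibration("side")
print(onplane(cs,[321,242],.075),onplane(cd,[278,188],.075),"plain",onplane(cs,[238,190],.08),onplane(cd,[291,289],.08))
c=optics.calibration("wrist");K,D,R,t=cal(c);print(-R.T@t,R,K)
E
```

```text
[[ 0.60567791 -0.15454734  0.075     ]] [[ 0.60685943 -0.1358701   0.075     ]] plain [[0.56102117 0.14997219 0.08      ]] [[0.57094726 0.17374768 0.08      ]]
[0.0843612  0.62353582 0.38385673] [[ 2.47962549e-01  9.68769611e-01  1.24310370e-04]
 [ 9.32487953e-01 -2.38710819e-01  2.71078148e-01]
 [ 2.62641946e-01 -6.71013107e-02 -9.62557334e-01]] [[317.06227356   0.         278.84155267]
 [  0.         317.06227356 209.10133122]
 [  0.           0.           1.        ]]
```

View pics/crop0.png

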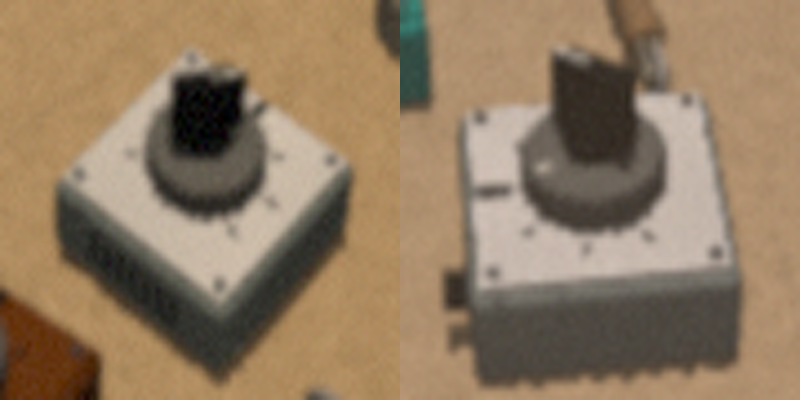

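The crop shows the ring around (205,150) in the scene view. The bar is black, and the long mark is at crop (260,108) in the scene view and (492,190) in the side view. The box centre is near (0.606,-0.145), so I'll move above it for a wrist view.

Emit:
{"name": "arm_command", "arguments": {"deltas": [0,0,-0.5,0.45,-0.75,-0.01,60,0,0,-0.5,0.45,-0.75,-0.01,60,0,0,-0.5,0.45,-0.75,-0.01,60,0,0,-0.5,0.45,-0.75,-0.01,60,0,0,-0.5,0.45,-0.75,-0.01,60,0,0,-0.5,0.45,-0.75,-0.01,60,0,0,-0.5,0.45,-0.75,-0.01,60,0,0,-0.5,0.45,-0.75,-0.01,60,0,0,-0.5,0.45,-0.75,-0.01,60,0,0,-0.5,0.45,-0.75,-0.01,60,0,0,-0.5,0.45,-0.75,-0.01,60,0,0,-0.5,0.45,-0.75,-0.01,60,0,0,-0.5,0.45,-0.75,-0.01,60,0,0,-0.5,0.45,-0.75,-0.01,60,0,0,-0.5,0.45,-0.75,-0.01,60,0,0,-0.5,0.45,-0.75,-0.01,60,0,0,-0.5,0.45,-0.75,-0.01,60,0,0,-0.5,0.45,-0.75,-0.01,60,0,0,-0.5,0.45,-0.75,-0.01,60,0,0,-0.5,0.45,-0.75,-0.01,60]}}

```text
clock: 2.1
position: [0.6047, -0.1446, 0.235]
ee_rot: [-1.556, -2.727, 0.001]
force: [-0.9, 1.0, 0.4]
width: 0.658
gripper_force: 0.0
```

Run:
```python
from cell import sensors, optics
from h import *
import pickle
s=sensors.observe();print(s["clock"],s["position"],s["ee_rot"],s["joints"].round(2))
c=optics.calibration("wrist");im=optics.get_image("wrist");cv2.imwrite("pics/w1.png",im);pickle.dump(c,open("w1.pkl","wb"))
print(proj(c,[[.606,-.145,.107]]))
```

```text
2.1 [ 0.60470068 -0.14457647  0.23501606] [-1.55649311e+00 -2.72729190e+00  7.18927707e-04] [-0.23  0.47  0.57  1.63 -0.28  1.12  0.94]
[[279.6034579  208.54220529]]
```

View pics/w1.png

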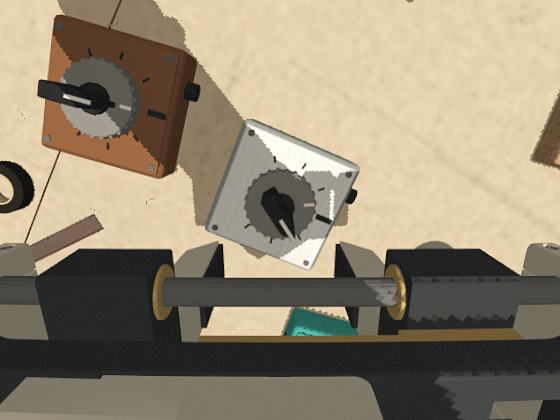

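The wrist picture shows the grey double box at (282,195), the knob axis at about (280,203), the nose at about (297,240) and the long mark at about (322,219). I'll enlarge it.

Run:
```python
from h import *
im=cv2.imread("pics/w1.png")[115:275,200:365]
cv2.imwrite("pics/w1c.png",cv2.resize(im,None,fx=3.7,fy=3.7,interpolation=cv2.INTER_CUBIC))
```

```text
(no output)
```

View pics/w1c.png

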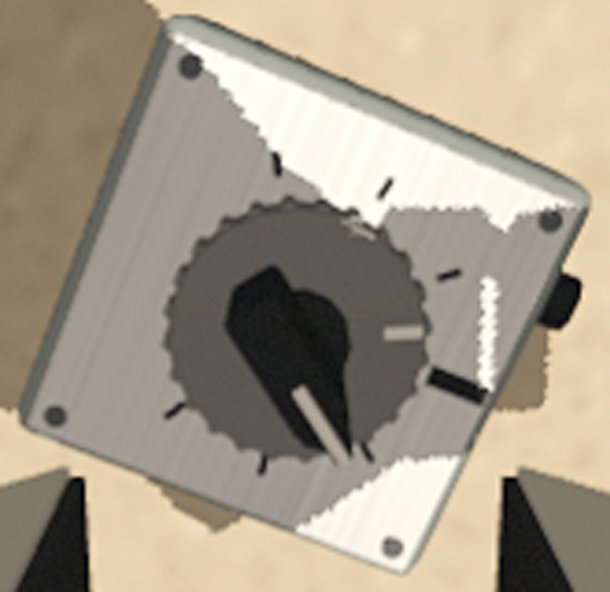

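Run:
```python
from h import *
import pickle
c=pickle.load(open("w1.pkl","rb"))
w=lambda q,z:onplane(c,(np.array(q,float)+.5)/3.7-.5+[200,115],z)[:,:2]
S=w([(190,67),(551,220),(393,547),(56,416)],.055);print(S,S.mean(0))
d=S[1]-S[0]+S[2]-S[3];e=S[0]-S[3]+S[1]-S[2];ang=lambda v:np.degrees(np.arctan2(v[1],v[0]))
print("box",ang(d),ang(e)-90)
print("ring",w([(300,330)],.075))
M=w([(430,376),(487,400)],.055);print("mark",M,ang(M[1]-M[0]),ang(M.mean(0)-S.mean(0)))
L=w([(299,388),(346,461)],.119);print("line",L,ang(L[1]-L[0]),ang(L[1]-S.mean(0)))
r=w([(422,331)],.075);print("coarse",r,ang(r[0]-S.mean(0)))
```

```text
[[ 0.55000357 -0.10524705]
 [ 0.65522687 -0.09050224]
 [ 0.6695305  -0.19554197]
 [ 0.56454275 -0.20998978]] [ 0.60982592 -0.15032026]
box 7.906263729131315 7.828466984356666
ring [[ 0.60908958 -0.14794269]]
mark [[ 0.65055414 -0.14519963]
 [ 0.66845008 -0.14295775]] 7.140425652165011 7.161411042558747
line [[ 0.60977181 -0.15003405]
 [ 0.62820107 -0.15974821]] -27.793954100477603 -27.16152425459799
coarse [[ 0.6369047  -0.13181673]] 34.34566137267399
```

Emit:
{"name": "arm_command", "arguments": {"deltas": [0,0,0.35,0.005,-0.0055,0,50,0,0,0.35,0.005,-0.0055,0,50,0,0,0.35,0.005,-0.0055,0,50,0,0,0.35,0.005,-0.0055,0,50,0,0,0.35,0.005,-0.0055,0,50,0,0,0.35,0.005,-0.0055,-0.04,50,0,0,0.35,0.005,-0.0055,-0.07,50,0,0,0.35,0.005,-0.0055,-0.1,50,0,0,0.35,0.005,-0.0055,-0.12,50,0,0,0.35,0.005,-0.0055,-0.128,50,0,0,0.35,0.005,-0.0055,-0.128,50,0,0,0.35,0.005,-0.0055,-0.128,50]}}

```text
clock: 3.35
position: [0.6107, -0.1498, 0.1088]
ee_rot: [0.757, 3.048, 0.0]
force: [0.4, -0.2, 0.2]
width: 0.544
gripper_force: 0.0
```

Run:
```python
from cell import sensors, optics
from h import *
from scipy.spatial.transform import Rotation as Ro
s=sensors.observe();y=Ro.from_rotvec(s["ee_rot"]).as_matrix()[:,1];print(s["clock"],s["position"],np.degrees(np.arctan2(y[1],y[0])),s["force"],s["joints"].round(2))
c=optics.calibration("wrist");im=optics.get_image("wrist")
print(proj(c,[s["position"],[.6098,-.1503,.119]]))
cv2.imwrite("pics/w2.png",im)
```

```text
3.35 [ 0.61073867 -0.14975438  0.10881387] 62.10109165631122 [ 0.36884839 -0.22127553  0.22692395] [-0.1   0.59  0.38  1.73 -0.27  0.86  1.49]
[[278.08961278 276.74793297]
 [276.05022452 286.29827061]]
```

View pics/w2.png

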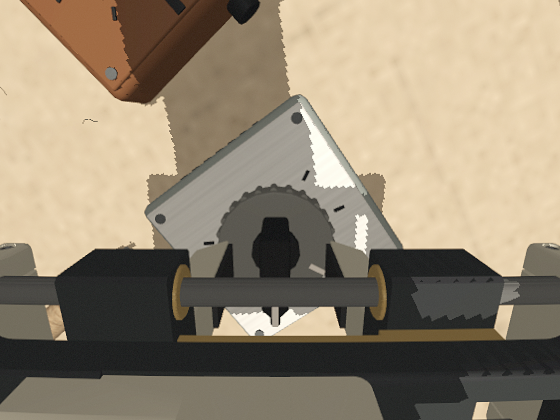

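The bar stands upright in the picture at column 275, centred between the fingers (TCP column 278). I'll close gently.

Emit:
{"name": "arm_command", "arguments": {"deltas": [0,0,0,-0.001,-0.0005,-0.001,8,0,0,0,-0.001,-0.0005,-0.001,8,0,0,0,-0.001,-0.0005,-0.001,8,0,0,0,-0.001,-0.0005,-0.001,8,0,0,0,-0.001,-0.0005,-0.001,8,0,0,0,-0.001,-0.0005,-0.001,8,0,0,0,-0.001,-0.0005,-0.001,8,0,0,0,-0.001,-0.0005,-0.001,8], "force": 15}}

```text
clock: 4.2
position: [0.609, -0.151, 0.1068]
ee_rot: [-0.757, -3.049, 0.001]
force: [-2.5, -1.3, 2.0]
width: 0.154
gripper_force: 15.0
```

Emit:
{"name": "arm_command", "arguments": {"deltas": [0,0,0.04,-0.001,0,0,8,0,0,0.08,-0.001,0,0,8,0,0,0.12,-0.001,0,0,8,0,0,0.16,0,0,0,8,0,0,0.2,0,0,0,8,0,0,0.24,0,0,0,8,0,0,0.28,0,0,0,8,0,0,0.32,0,0,0,8,0,0,0.36,0,0,0,8,0,0,0.395,0,0,0,8,0,0,0.395,0,0,0,8,0,0,0.395,0,0,0,8,0,0,0.395,0,0,0,8]}}

```text
clock: 5.5
position: [0.6089, -0.1513, 0.1068]
ee_rot: [0.207, -3.134, 0.001]
force: [-2.9, -4.6, 3.0]
width: 0.149
gripper_force: 15.0
```

Run:
```python
from cell import sensors
import numpy as np
from scipy.spatial.transform import Rotation as Ro
s=sensors.observe();y=Ro.from_rotvec(s["ee_rot"]).as_matrix()[:,1];print(s["clock"],s["position"],np.degrees(np.arctan2(y[1],y[0])),s["force"],s["ft_torque"],s["joints"].round(2),s["gripper_force"])
```

```text
5.5 [ 0.60891724 -0.15134182  0.10683905] 97.56435148868273 [-2.90252063 -4.63186391  3.03084363] [-0.98953174  0.6177742   0.00466392] [ 0.02  0.58  0.21  1.73 -0.15  0.85  1.99] 14.997970014810562
```

Emit:
{"name": "arm_command", "arguments": {"deltas": [0,0,0,0,0.001,0,50,0,0,0,0,0.001,0,50,0,0,0,0,0.001,0,50,0,0,0,0,0.001,0,50,0,0,0,0,0.001,0,50,0,0,0,0,0.001,0.02,50,0,0,0,0,0.001,0.05,50,0,0,0,0,0.001,0.09,50,0,0,0,0,0.001,0.13,50,0,0,0,0,0.001,0.14,50,0,0,0,0,0.001,0.14,50,0,0,0,0,0.001,0.14,50]}}

```text
clock: 6.7
position: [0.6086, -0.1492, 0.2456]
ee_rot: [0.21, -3.133, -0.001]
force: [0.3, -0.3, -0.5]
width: 0.545
gripper_force: 0.0
```

Run:
```python
from cell import sensors, optics
from h import *
import pickle
s=sensors.observe();print(s["clock"],s["position"],s["force"])
c=optics.calibration("wrist");im=optics.get_image("wrist");pickle.dump(c,open("w3.pkl","wb"));cv2.imwrite("pics/w3.png",im)
u,v=proj(c,[[.6098,-.1503,.08]])[0].round().astype(int);print(u,v)
cv2.imwrite("pics/w3c.png",cv2.resize(im[v-80:v+80,u-80:u+80],None,fx=3.7,fy=3.7,interpolation=cv2.INTER_CUBIC))
```

```text
6.7 [ 0.60860426 -0.14923346  0.24556595] [ 0.29085552 -0.25873081 -0.4649201 ]
277 198
```

View pics/w3c.png

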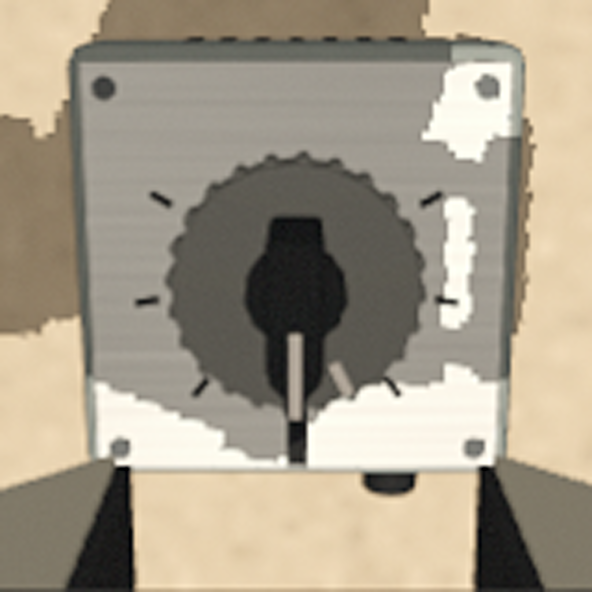

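The nose line (294,375) runs straight into the long mark (297,440), and the fingers are clear. The ring's line at (342,380) sits about 26° off the mark, as it did before. I'll hand it in.

```bash
python3 -c "
from cell import arm
print(arm.sign_off())"
```

```text
the job is handed in; nothing more can be done
None
```

The fine knob's nose now points at the long zero mark, to within about 1° by the last wrist picture. The ring looks unmoved, the other box was never touched, the gripper is open and clear, and the job was handed in at about 6.8 s.

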